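Latch the tool-mark casting mould shut

TASK

The two halves of the casting mould stand apart. Take the red knob of the draw latch, feel for the keeper slot on the loose half, drop the loop's bar into it and pull it back under the hook, then swing the lever over until it snaps down flat and holds the halves together. Work gently: never force the bar against the keeper, do not shove the lever hard, and leave the things round the mould where they stand.

Things in the scene. Friction and masses are not known exactly. Their poses are not given: they have to be found in the camera images.
- mould: Fixed mould part: steel base plate 315 x 124 x 8 mm, a blue half-block (top 44 mm up) carrying the draw latch. Origin on the bench under the lever's hinge. x level from the hinge to the keeper on the loose half, y along the hinge axis, z up. All x, y, z in these texts are mm in this frame. The latch is symmetric about y = 0 and moves in that plane.
- lever_hinge (a point): On the hinge axis of the lever, at (0, 0, 60). The loop's pivot is a pin through the lever 22 mm from this axis, in the direction (angle above +x) lever + 0.28 rad. Lever and loop stay where they are left (friction 0.03 N m each), and follow when the knob is moved.
- lever (a joint): Angle (rad) of the lever, a steel plate 24 mm wide, 4 mm thick: 0 points level to +x, 1.57 upright, 3.14 flat towards -x, its stop: closed. Close it by pushing on its +x side (the upper side when nearly flat) 50 mm from the hinge; with the loop hooked that takes up to 15 N there, as it draws the loose half in against springs. Past about 2.9 rad it is over centre and snaps down by itself.
- lever_tip (a point): Axis of the lever's round free end, 8 mm diameter, 24 mm wide, 70 mm from the hinge.
- draw_loop (a joint): Angle (rad) of the wire loop relative to the lever: the direction from the loop's pivot to its bar is lever + draw_loop above +x. The bar is 90 mm from the pivot. Side wires 4 mm thick at y = -18 and 18.
- loop_bar (a point): Centre of the loop's bar, 4.5 mm diameter, along y from -18 to 18: the part that goes under the keeper's hook.
- loop_knob (a point): Centre of the loop's red knob, a cylinder along y, 14 mm diameter, 14 mm long, flat ends, on an 8 mm wide tab. Seen in the loop's own directions it lies 14 mm farther out than the bar and 36 mm above it. Pinch the flat ends (fingers closing along y, tool down) with the fingertips at most 10 mm below its centre; it is a roller that turns freely on its pin.
- loose_half (a joint): How far (m) the loose blue half, with the keeper on top, has been drawn towards the fixed half from where it stood: 0 at rest. Springs push it back with 10 N plus 1 N per mm; it cannot move to +x beyond its rest. Where it rests differs every time and is not measured: call s the x of the bar when pulled home under the hook; s is 72 to 94 at rest, 69 when latched.
- keeper_zone (a point): Mean place of the bar under the hook, x = 83, z = 60, fixed to the mould: NOT the true place, which is s = 72 to 94. Keeper: hook 14 mm wide, post from x = s-20 to s-2, lip from s-20 to s+4.5, underside z = 64, top z = 69. Two rails from x = s+12 to s+30, top z = 69, y = 8.5 to 14.5 either side; the tab passes between. Slot floor z = 55.5, so the bar's centre bottoms at z = 57.8.
- slot_mouth (a point): Mean place of the 7.5 mm slot mouth between lip (s+4.5) and rails (s+12), x = 91, z = 69, fixed to the mould: the true mouth is up to 11 mm off in x and must be found by feel or sight. On lip or rails the bar stops with its centre at z = 71; in the mouth it sinks on. It is then pulled to -x under the lip until it meets the post.
- tent_mid (a point): Middle of a yellow folded evidence marker 44 x 45 x 57 mm standing by the mould, loose; a bystander.
- vial_mid (a point): Middle of a small white-capped vial, 27 mm diameter, 58 mm tall, loose; a bystander.
- jar_mid (a point): Middle of a white jar with black lid, 56 mm diameter, 62 mm tall, loose; a bystander.

How it is judged:
On the way, in this order (a step that is already met when the one before it is completed fails the run):
1. the loop is hooked: while the lever still stands up (under 2.6 rad) the loop has drawn the loose half in by more than 0.8 mm (value of joint loose_half above 0.0008 m and value of joint lever below 2.6 rad), for 0.05 s.
2. the lever is snapped down flat with the half drawn in (value of joint lever above 3.05 rad and value of joint loose_half above 0.0015 m), for 0.2 s.
At the end, for the whole second after the job is handed in: The lever lies flat at its stop (over 3.05 rad), the loop's bar is in the keeper (its centre under 64 mm above the bench) and holds the loose half drawn in by more than 1.5 mm from where it stood; the bystanders stand where they stood (within 25 mm, upright) (all of step 2 and height (world z) of loop_bar below 0.064 m); the robot touches nothing.
It fails at once if the bar is pressed with more than 25 N on the hook's lip, the slot floor or a rail of the keeper (contact force between draw_loop and loose_half_c1 above 25 N or contact force between draw_loop and loose_half_c2 above 25 N or contact force between draw_loop and loose_half_c3 above 25 N or contact force between draw_loop and loose_half_c4 above 25 N).
It fails at once if the lever is pushed with more than 30 N (contact force between the fingers and lever_c0 above 30 N or contact force between the fingers and lever_c1 above 30 N).
It fails at once if a bystander is moved by more than 25 mm or tipped (distance of any of tent_mid, vial_mid, jar_mid from where it was at the start of the episode above 0.025 m or angle between any of tent_mid, vial_mid, jar_mid's own z axis and vertical above 0.5 rad).
It also fails if it takes over 70 s, if anything falls off the work surface, if the arm or the gripper's body presses on something with over 40 N, if the wrist force passes 120 N, or if a joint passes its speed limit or range.

ROBOT

A 6-joint arm with a two-finger parallel gripper is mounted at the origin on a cart in front of the work surface, level with it; the furniture and walls round the work are solid. World frame = base frame: x ahead of the robot, y to its left, z up, the work surface at z = 0. Lengths are in m, angles in rad, forces in N, time in s.
With the tool pointing down it reaches from about 0.275 to 0.825 m from the base axis. Payload 4.9 kg.
Tool frame: the origin (TCP) lies midway between the tips of the shut fingers; the grasp point (between the pads) lies 19 mm behind it; z points along the fingers, y is the direction in which the jaws open and shut (so a half turn about z gives the same grasp; the last joint's range is limited). The gripper opens to 85 mm and grips with 20 to 120 N. Pads are 22 mm wide; open, the fingers measure 114 mm over their backs; the gripper's body (76 mm by 85 mm) begins 54 mm behind the grasp point. The pads swing forward as they close: fully open they stand 13 mm farther back than shut.
Start: joints at [1.122, 0.326, -0.193, 1.052, 0, 1.437], TCP at [0.17, 0.523, 0.231] pointing down, gripper open.
Joint ranges: [-2.65, 2.65], [-0.97, 1.79], [-1.3, 1.35], [-1.93, 2.1], [-1.47, 1.37], [-3.14, 3.14]. Speed limits (rad/s): [2.57, 2.57, 3.14, 3.14, 3.14, 3.14].

INTERFACE

Orientations are given as [roll, pitch, yaw] about the fixed x, y, z axes, in that order (R = Rz(yaw) Ry(pitch) Rx(roll)).
In Python, from workcell import r, imaging gives the robot as it stands.
- The arm moves only by the tool jog_arm, never from a script. Its argument "commands" is a list of rows, each a list of 7 numbers: the turn, a rotation vector about the tool's x, y, z in rad, then the shift along the tool's x, y, z in mm, then the opening, from 0 (shut) to 1 (fully open). In form: [[ax, ay, az, tx, ty, tz, gripper], ...]. A call has 1 to 10 rows; each row is the pose to reach, as a shift and turn from the pose commanded when the call began, along the tool's axes at that moment; what a row does not reach only later rows make up. A row lasts 1/10 s, in which the tool goes at most 50 mm and 8.59 degrees, less where a joint would pass 70% of its speed; a pose out of reach is approached as far as the arm can. A call with a gripper value outside its range is refused whole. The fingers move at their own pace and stop on an object; the grip force is fixed at half the most. Time passes only in rows, so rows that repeat a pose let the fingers close. It gives the time, the measured TCP pose, the force and the opening at its end, in the units of the state.
- r.get_state(): the state, without advancing time (a new reading comes with each control period).
- imaging.camera(name): name is "scene" or "top" or "wrist"; returns the picture (400x640x3 uint8, red, green, blue); there is no depth.
- imaging.camera_info(name): a dict with "fx", "fy", "cx", "cy" (pixels), "cam_to_world" (4x4, takes a point from camera to world coordinates). Camera axes: x right, y down, z forward; pixel columns grow to the right and rows downward; lengths in m; the calibration is good to about 2 mm. A picture is of the moment at which its call begins: read the wrist's pose just before it. camera_info takes no time and is no camera call; for the wrist camera it gives the pose at the moment of the call.
- r.hand_in(): hands the job in, once; it reports no verdict.
The state is a dict: "t": time; "q": joint angles; "joint_vel": joint speeds; "joint_torque": joint torques, N m; "eef_pos": TCP position; "tcp_rot": TCP orientation; "wrist_force": force on the tool from outside, world axes, zero at the start; "moment": the same for the moment, N m; "gripper_width": finger opening in m.
Only numpy, scipy, OpenCV 4.12 (cv2) and the standard library are available. Lean on these libraries where they do the work, as an engineer would, in place of code of your own. Each camera call takes 0.05 s, during which the arm holds its last target. There are 200 camera calls.

## Working session

There is one attempt and no reset: what is moved stays moved. The work goes in short steps, Python scripts to look and compute and a tool call to move; the robot and the scene stay as the last step left them, time stands still between calls to the robot, and variables do not carry over. Pictures are saved under pics/ and viewed, about 8 in all and at most 12, crops included, and the job is handed in when it is done.

Besides the shell and the picture viewer there is one more tool, called in YAML: its name, and indented under it one key for each argument. jog_arm: Moves the arm, as the interface text tells. Its arguments: {"type":"object","properties":{"commands":{"type":"array"}},"required":["commands"]}

```bash
mkdir -p pics
python3 - <<'E'
from workcell import r, imaging
import cv2,numpy as np
for n in ("scene","top"):
    im=imaging.camera(n); cv2.imwrite(f"pics/{n}0.png",im[:,:,::-1])
    i=imaging.camera_info(n); print(n,i["fx"],i["fy"],i["cx"],i["cy"]); print(np.round(i["cam_to_world"],4).tolist())
s=r.get_state(); print(s)
E
```

```text
scene 406.484606820428 406.484606820428 315.894330610861 200.09326396809738
[[0.518, -0.5296, 0.6717, -0.0219], [-0.8551, -0.3024, 0.4211, 0.0099], [-0.0199, -0.7925, -0.6095, 0.5962], [0.0, 0.0, 0.0, 1.0]]
top 497.42878173702866 497.42878173702866 322.1591801136824 202.49780165279034
[[-0.0017, -0.9908, 0.135, 0.4457], [-0.9999, 0.0036, 0.0139, 0.3382], [-0.0142, -0.135, -0.9907, 0.9174], [0.0, 0.0, 0.0, 1.0]]
{'t': 0.1, 'q': array([ 1.12178995e+00,  3.26876725e-01, -1.93459285e-01,  1.05201108e+00,
        3.92564486e-05,  1.43659111e+00]), 'joint_vel': array([-0.0001387 , -0.00093148,  0.00381782,  0.00020316, -0.00097794,
       -0.0005812 ]), 'joint_torque': array([-1.26606214e-03, -4.44241190e+01,  2.63038069e+01,  7.92268140e-03,
       -3.19845185e-04, -8.73051988e-06]), 'eef_pos': array([0.17005177, 0.52251397, 0.23058569]), 'tcp_rot': array([-3.14006109e+00, -2.46398996e-04,  2.82679127e+00]), 'wrist_force': array([-0.22891962,  0.4699662 , -0.07999929]), 'moment': array([-0.00295064, -0.00077596,  0.03637889]), 'gripper_width': 0.08514305324648094}
```

View pics/scene0.png

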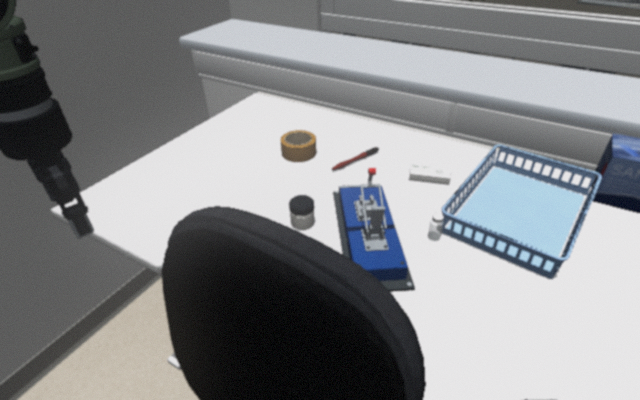

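View pics/top0.png

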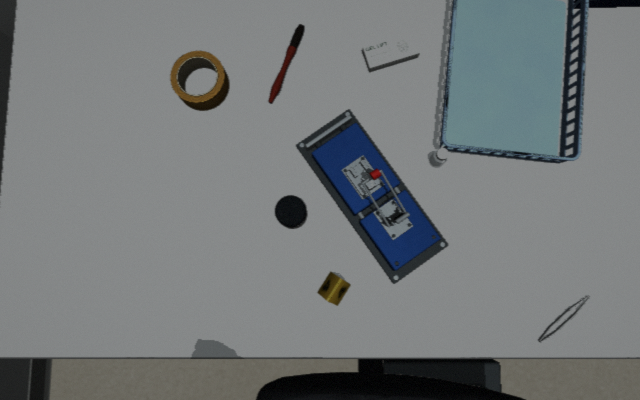

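Run:
```python
import cv2,numpy as np
a=cv2.imread("pics/top0.png")[100:290,285:455]; b=cv2.imread("pics/scene0.png")[155:295,325:420]
a=cv2.resize(a,None,fx=3.1,fy=3.1,interpolation=cv2.INTER_CUBIC);b=cv2.resize(b,None,fx=2.7,fy=2.7,interpolation=cv2.INTER_CUBIC)
c=np.zeros((590,790,3),np.uint8);c[:a.shape[0],:a.shape[1]]=a;c[:b.shape[0],530:530+b.shape[1]]=b
cv2.imwrite("pics/crop0.png",c);print(a.shape,b.shape)
```

```text
(589, 527, 3) (378, 256, 3)
```

View pics/crop0.png

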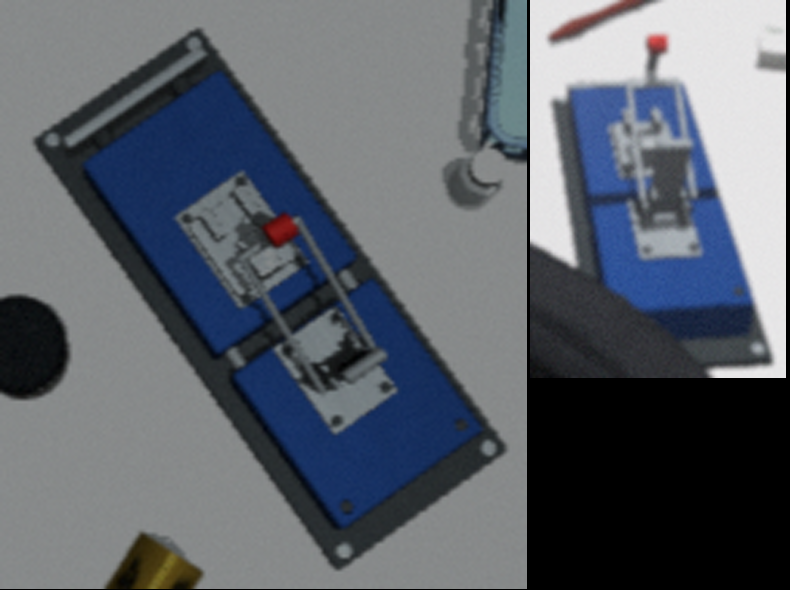

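```bash
cat > h.py <<'E'
from workcell import r, imaging
import cv2,numpy as np
def ray(n,p,info=None):
    i=info or imaging.camera_info(n);T=np.array(i["cam_to_world"])
    d=T[:3,:3]@np.array([(p[0]-i["cx"])/i["fx"],(p[1]-i["cy"])/i["fy"],1]);return T[:3,3],d/np.linalg.norm(d)
def atz(n,p,z,info=None):
    o,d=ray(n,p,info);return o+d*(z-o[2])/d[2]
def tri(*R):
    A=sum(np.eye(3)-np.outer(d,d) for o,d in R);b=sum((np.eye(3)-np.outer(d,d))@o for o,d in R)
    X=np.linalg.solve(A,b);return X,[np.linalg.norm((np.eye(3)-np.outer(d,d))@(X-o))*1e3 for o,d in R]
def proj(X,info):
    T=np.linalg.inv(np.array(info["cam_to_world"]));p=T[:3,:3]@X+T[:3,3]
    return np.array([info["fx"]*p[0]/p[2]+info["cx"],info["fy"]*p[1]/p[2]+info["cy"]])
E
python3 - <<'E'
from h import *
np.set_printoptions(precision=4,suppress=True)
C=lambda x,y:(285+x/3.1,100+y/3.1); S=lambda x,y:(325+(x-530)/2.7,155+y/2.7)
P=np.array([atz("top",C(*c),.008) for c in [(37,141),(198,28),(505,450),(340,568)]]);print(P)
print([np.linalg.norm(P[i]-P[(i+1)%4]) for i in range(4)])
e=(P[0]+P[1]-P[2]-P[3]);yaw=np.arctan2(e[1],e[0]);print("yaw",yaw,P.mean(0))
X=np.array([np.cos(yaw),np.sin(yaw),0]);Y=np.array([-X[1],X[0],0])
for nm,t,s in [("knob",C(281,230),S(657,43)),("tip",C(356,361),S(668,142))]:
    p,e=tri(ray("top",t),ray("scene",s));print(nm,p,e,(p-P.mean(0))@X,(p-P.mean(0))@Y)
print("tent",atz("top",(335,288),.05),"jar",atz("top",(291,211),.062),"vial",atz("top",(440,155),.058))
i=imaging.camera_info("wrist");T=i["cam_to_world"];s=r.get_state()
from scipy.spatial.transform import Rotation as R
Rt=R.from_euler("xyz",s["tcp_rot"]).as_matrix();print(Rt.T@T[:3,:3],Rt.T@(T[:3,3]-s["eef_pos"]),i["fx"])
E
```

```text
[[0.6778 0.3981 0.008 ]
 [0.748  0.3001 0.008 ]
 [0.4906 0.1225 0.008 ]
 [0.4224 0.2205 0.008 ]]
[np.float64(0.12054614003908656), np.float64(0.31271580503362423), np.float64(0.11939122004685208), np.float64(0.31104883517075965)]
yaw 0.6057554959963236 [0.5847 0.2603 0.008 ]
knob [0.5932 0.2657 0.1588] [np.float64(0.18724421811255146), np.float64(0.18724421811264114)] 0.010062836248995032 -0.0003591425632144166
tip [0.5304 0.2257 0.1273] [np.float64(0.19229710254525167), np.float64(0.19229710254536345)] -0.06432647828451538 0.0024428733719479
tent [0.4155 0.3285 0.05  ] jar [0.5477 0.4042 0.062 ] vial [0.6465 0.1426 0.058 ]
[[ 0.0005 -0.9512 -0.3086]
 [ 1.      0.0005  0.0001]
 [ 0.     -0.3086  0.9512]] [ 0.0785 -0.0006 -0.1426] 350.0752046046536
```

jog_arm:
  commands:
    - [0,0,-0.92,-517,-66,-70,1]
    - [0,0,-0.92,-517,-66,-70,1]
    - [0,0,-0.92,-517,-66,-70,1]
    - [0,0,-0.92,-517,-66,-70,1]
    - [0,0,-0.92,-517,-66,-70,1]
    - [0,0,-0.92,-517,-66,-70,1]
    - [0,0,-0.92,-517,-66,-70,1]
    - [0,0,-0.92,-517,-66,-70,1]
    - [0,0,-0.92,-517,-66,-70,1]
    - [0,0,-0.92,-517,-66,-70,1]

```text
t: 1.1
eef_pos: [0.6012, 0.3188, 0.2949]
tcp_rot: [3.141, -0.001, -2.537]
wrist_force: [0.9, 0.9, 1.0]
gripper_width: 0.0851
```

jog_arm:
  commands:
    - [0,0,0,0,0,0,0.6]
    - [0,0,0,0,0,0,0.6]

```text
t: 1.3
eef_pos: [0.6003, 0.319, 0.2937]
tcp_rot: [3.141, -0.002, -2.539]
wrist_force: [-0.6, 0.4, -0.4]
gripper_width: 0.0592
```

```bash
cat >> h.py <<'E'
import json
def snap(n,tag):
    i=imaging.camera_info(n);im=imaging.camera(n);cv2.imwrite(f"pics/{tag}.png",im[:,:,::-1])
    json.dump({k:(np.array(v).tolist()) for k,v in i.items()},open(f"pics/{tag}.json","w"));return im
def info(tag):
    return {k:np.array(v) for k,v in json.load(open(f"pics/{tag}.json")).items()}
E
python3 - <<'E'
from h import *
s=r.get_state();print(s["eef_pos"],s["tcp_rot"],s["q"])
im=snap("wrist","w1")
c=cv2.resize(im[:,140:500,::-1],None,fx=1.5,fy=1.5,interpolation=cv2.INTER_CUBIC);cv2.imwrite("pics/w1c.png",c)
E
```

```text
[0.60031422 0.31899011 0.29372738] [ 3.14080328e+00 -1.81487187e-03 -2.53860043e+00] [ 3.79784355e-01  5.59977235e-01  3.29598955e-01  1.34236263e+00
  3.68051083e-04 -2.23207509e-01]
```

View pics/w1c.png

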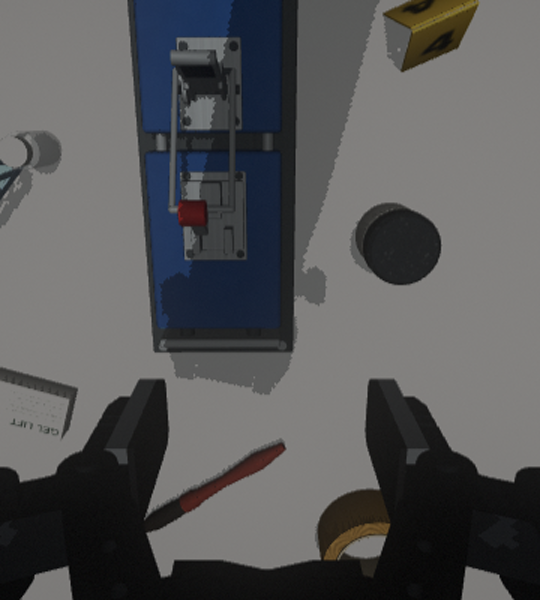

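Run:
```python
from h import *
im=cv2.imread("pics/w1.png")
a=cv2.resize(im[25:105,235:315],None,fx=7,fy=7,interpolation=cv2.INTER_CUBIC)[:, :395]
b=cv2.resize(im[105:185,245:315],None,fx=7,fy=7,interpolation=cv2.INTER_CUBIC)[:,:405]
a=cv2.convertScaleAbs(np.hstack([a,b]),alpha=1.5);cv2.imwrite("pics/w1d.png",a);print(a.shape)
```

```text
(560, 800, 3)
```

View pics/w1d.png

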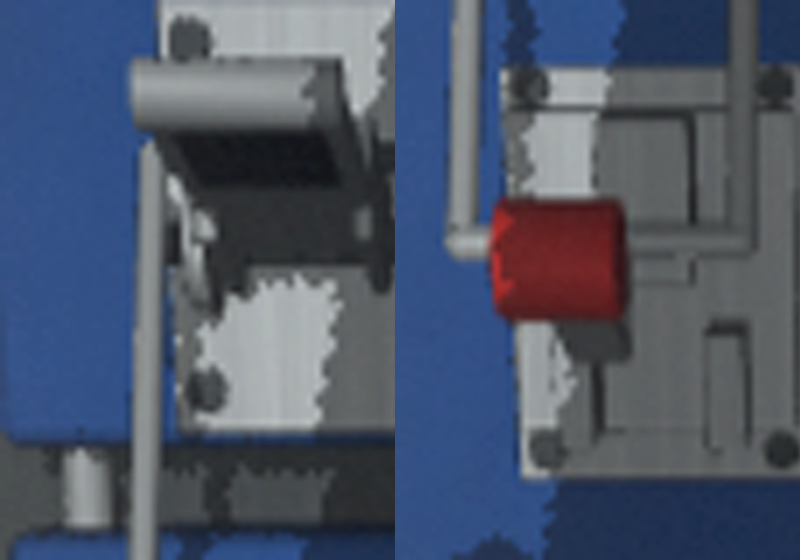

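```bash
cat > fit.py <<'E'
from h import *
from scipy.optimize import least_squares
C=lambda x,y:(285+x/3.1-.3,100+y/3.1-.3); S=lambda x,y:(325+(x-530)/2.7-.3,155+y/2.7-.3)
Wl=lambda x,y:(235+(x+.5)/7-.5,25+(y+.5)/7-.5); Wr=lambda x,y:(245+(x-395+.5)/7-.5,105+(y+.5)/7-.5)
def pts(L,D,s):
    piv=np.array([22*np.cos(L+.28),60+22*np.sin(L+.28)]);a=L+D;u=np.array([np.cos(a),np.sin(a)]);n=np.array([-u[1],u[0]])
    bar=piv+90*u;kn=bar+14*u+36*n;tip=np.array([70*np.cos(L),60+70*np.sin(L)])
    return piv,bar,kn,tip
if __name__=="__main__":
    np.set_printoptions(precision=4,suppress=True)
    I={"top":imaging.camera_info("top"),"scene":imaging.camera_info("scene"),"w":info("w1")}
    def res(v,full=False):
        yaw,x0,y0,L,D,s=v[:6];off={"top":np.r_[v[6:8],0],"scene":np.r_[v[8:10],0],"w":np.zeros(3)}
        c,sn=np.cos(yaw),np.sin(yaw);W=lambda x,y,z:np.array([x0+c*x-sn*y,y0+sn*x+c*y,z])/1e3
        piv,bar,kn,tip=pts(L,D,s);E=[]
        ob=[("w",(kn[0],0,kn[1]),Wr(560,260)),("w",(tip[0],0,tip[1]),Wl(236,95)),("w",(bar[0],-18,bar[1]),Wr(463,241)),("w",(bar[0],18,bar[1]),Wr(742,241)),
            ("w",(s+4.5,7,69),Wr(692,283)),("w",(s-20,7,69),Wr(692,112)),("w",(s+12,8.5,69),Wr(708,323)),("w",(s+30,14.5,69),Wr(750,450)),
            ("top",(kn[0],0,kn[1]),C(281,230)),("top",(tip[0],0,tip[1]),C(356,361)),("scene",(kn[0],0,kn[1]),S(657,43)),("scene",(tip[0],0,tip[1]),S(668,142))]
        for n,p,px in ob: E.append((proj(W(*p)+off[n]/1e3,I[n])-px))
        E=np.array(E)
        return E if full else np.r_[E.ravel(),v[6:]/2]
    f=least_squares(res,[.606,534,225,1.55,-.6,83,0,0,0,0]);print(f.x);print(res(f.x,True))
    print(np.sqrt(np.diag(np.linalg.inv(f.jac.T@f.jac)))[:6])
    print(*pts(*f.x[3:6]))
E
python3 fit.py
```

```text
[  0.6046 538.4204 228.2594   1.7275  -1.2508  79.764    0.6144   1.7016
  -0.4048   1.3846]
[[ 0.2815 -0.5787]
 [ 0.8977  0.8079]
 [-0.0395  0.0516]
 [ 0.1815 -0.0026]
 [ 0.225  -0.4681]
 [-0.4343  0.2512]
 [-0.4475  0.8813]
 [-0.423  -0.6646]
 [-0.8841 -0.2571]
 [ 1.5828  0.4843]
 [-0.6795 -0.2148]
 [ 1.2813  0.3175]]
[0.0082 1.3449 1.0329 0.0271 0.017  1.6694]
[-9.305  79.9353] [ 70.6597 121.2348] [ 66.5788 159.6451] [-10.9244 129.1423]
```

jog_arm:
  commands:
    - [0,0,0,36,-40,50,0.6]
    - [0,0,0,36,-40,93,0.6]
    - [0,0,0,36,-40,93,0.6]
    - [0,0,0,36,-40,93,0.6]

```text
t: 1.75
eef_pos: [0.5904, 0.267, 0.2007]
tcp_rot: [3.14, -0.004, -2.535]
wrist_force: [-0.3, 0.5, 0.6]
gripper_width: 0.0509
```

jog_arm:
  commands:
    - [0,0,0,-2,-2,25,0.6]
    - [0,0,0,-2,-2,42,0.6]
    - [0,0,0,-2,-2,49,0.6]
    - [0,0,0,-2,-2,49,0.6]

```text
t: 2.15
eef_pos: [0.596, 0.2675, 0.1541]
tcp_rot: [-3.141, 0.001, -2.535]
wrist_force: [0.1, -0.3, 0.1]
gripper_width: 0.051
```

Run:
```python
from h import *
s=r.get_state();print(s["eef_pos"],s["tcp_rot"],s["gripper_width"])
im=snap("wrist","w2")[:,:,::-1]; im2=snap("scene","s2")[:,:,::-1]
a=cv2.resize(im[60:400,170:470],(530,600)); b=cv2.resize(im2[110:290,320:410],(270,540),interpolation=cv2.INTER_CUBIC)
c=np.zeros((600,800,3),np.uint8);c[:,:530]=a;c[:540,530:]=b;cv2.imwrite("pics/w2c.png",c)
```

```text
[0.59596017 0.2674698  0.15411642] [-3.14146752e+00  1.09395173e-03 -2.53487255e+00] 0.0510135634621024
```

View pics/w2c.png

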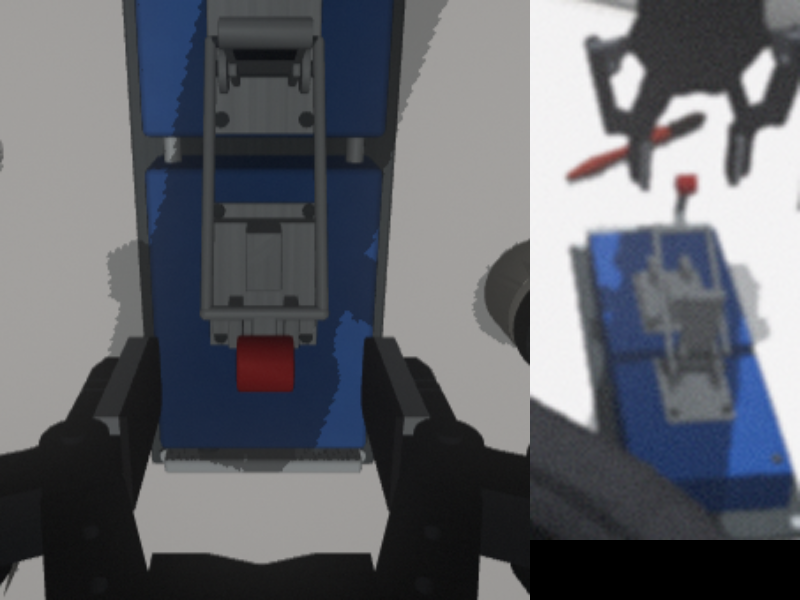

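jog_arm:
  commands:
    - [0,0,0,3,0,3,0.6]
    - [0,0,0,3,0,3,0.6]
    - [0,0,0,3,0,3,0.3]
    - [0,0,0,3,0,3,0.1]
    - [0,0,0,3,0,3,0.1]
    - [0,0,0,3,0,3,0.1]
    - [0,0,0,3,0,3,0.1]
    - [0,0,0,3,0,3,0.1]

```text
t: 3.05
eef_pos: [0.5932, 0.2652, 0.1503]
tcp_rot: [3.14, 0.001, -2.536]
wrist_force: [-2.0, 3.2, 2.2]
gripper_width: 0.0121
```

```bash
cat > fit2.py <<'E'
from fit import *
np.set_printoptions(precision=4,suppress=True)
I={"w":info("w1"),"w2":info("w2"),"top":imaging.camera_info("top"),"scene":imaging.camera_info("scene")}
V=lambda x,y:(170+(x+.5)/1.7667-.5,60+(y+.5)/1.7647-.5)
def res(v,full=False):
    yaw,x0,y0,L,D,s=v[:6];off={"top":np.r_[v[6:8],0],"scene":np.r_[v[8:10],0],"w":np.r_[v[10:12],0],"w2":np.zeros(3)}
    c,sn=np.cos(yaw),np.sin(yaw);W=lambda x,y,z:np.array([x0+c*x-sn*y,y0+sn*x+c*y,z])/1e3
    piv,bar,kn,tip=pts(L,D,s)
    ob=[("w",(kn[0],0,kn[1]),Wr(560,260)),("w",(tip[0],0,tip[1]),Wl(236,95)),("w",(bar[0],-18,bar[1]),Wr(463,241)),("w",(bar[0],18,bar[1]),Wr(742,241)),
        ("w",(s+4.5,7,69),Wr(692,283)),("w",(s-20,7,69),Wr(692,112)),("w",(s+12,8.5,69),Wr(708,323)),("w",(s+30,14.5,69),Wr(750,450)),
        ("w2",(kn[0],0,kn[1]),V(265,364)),("w2",(tip[0],0,tip[1]),V(265,27)),("w2",(bar[0],-18,bar[1]),V(209,314)),("w2",(bar[0],18,bar[1]),V(321,314)),
        ("w2",(s+4.5,7,69),V(282,290)),("w2",(s+4.5,-7,69),V(246,290)),("w2",(s-20,7,69),V(282,220)),
        ("w2",(s+12,8.5,69),V(285,297)),
        ("top",(kn[0],0,kn[1]),C(281,230)),("scene",(kn[0],0,kn[1]),S(657,43)),("scene",(tip[0],0,tip[1]),S(668,142))]
    E=np.array([proj(W(*p)+off[n]/1e3,I[n])-px for n,p,px in ob])
    return E if full else np.r_[E.ravel(),v[6:]/2]
f=least_squares(res,[.606,534,225,1.55,-.6,83]+[0]*6,loss="soft_l1");print(f.x);print(res(f.x,True))
print(*pts(*f.x[3:6]))
s=r.get_state();print(s["eef_pos"],s["wrist_force"],s["gripper_width"])
E
python3 fit2.py
```

```text
[  0.6091 539.7473 228.6211   1.7717  -1.2943  77.9718  -0.075    0.1411
   0.1546   1.437    0.195    0.2283]
[[ 0.2751  0.1866]
 [ 0.3588 -1.0787]
 [ 0.0072  0.8459]
 [ 0.1479  0.612 ]
 [ 0.2094 -0.6927]
 [-0.557   0.0175]
 [-0.4311  0.653 ]
 [-0.331  -0.9109]
 [ 0.314  -0.5027]
 [-0.1066  0.7806]
 [-1.2796 -0.1973]
 [ 0.9027 -0.3168]
 [-0.2542 -1.1781]
 [ 0.1528 -1.1413]
 [ 0.0477  5.0349]
 [ 0.0786  4.6827]
 [ 0.0544 -0.0304]
 [-0.5427 -0.3059]
 [ 1.8134  0.9566]]
[-10.1766  79.5048] [ 69.7621 120.8544] [ 65.6572 159.2621] [-13.9683 128.5922]
[0.5932 0.2652 0.1503] [-1.9509  3.195   2.2206] 0.01205264630446295
```

```bash
cat > kin.py <<'E'
from fit import *
H=np.array([539.1,228.4]);YAW=.607;OFF=np.array([.5,9.])
c,sn=np.cos(YAW),np.sin(YAW)
def ikbar(b):  # bar x,z -> L,D,knob
    v=np.array(b)-[0,60];d=np.hypot(*v);a=np.arctan2(v[1],v[0])
    phi=a+np.arccos((22**2+d*d-8100)/(44*d));L=phi-.28
    piv=np.array([22*np.cos(phi),60+22*np.sin(phi)]);u=np.array(b)-piv
    return L,np.arctan2(u[1],u[0])-L,pts(L,np.arctan2(u[1],u[0])-L,0)[2]
def tcp():
    e=r.get_state()["eef_pos"]*1e3;d=e[:2]-H;return np.array([c*d[0]+sn*d[1],-sn*d[0]+c*d[1],e[2]])
def barnow():
    t=tcp();k=t[[0,2]]+OFF
    f=least_squares(lambda q:pts(q[0],q[1],0)[2]-k,[1.6,-1.4]);return f.x,pts(*f.x,0)[1]
def plan(bs):
    t=tcp();print("tcp",t,"bar",barnow(),"F",r.get_state()["wrist_force"],"w",r.get_state()["gripper_width"])
    for b in bs:
        L,D,k=ikbar(b);k=k-OFF;print(b,"L",round(L,2),"tx",round(-(k[0]-t[0]),1),"ty",round(-t[1],1),"tz",round(t[2]-k[1],1))
E
python3 - <<'E'
from kin import *
np.set_printoptions(precision=2,suppress=True)
plan([(75,110),(80,100),(84,90),(88,80),(88,75),(88,71),(88,66),(88,60),(84,60),(79,60),(77,60)])
E
```

```text
tcp [ 65.41  -0.61 150.29] bar (array([ 1.76, -1.29]), array([ 69.98, 120.88])) F [-1.95  3.2   2.22] w 0.01205264630446295
(75, 110) L 1.75 tx -10.2 ty 0.6 tz 10.7
(80, 100) L 1.66 tx -20.0 ty 0.6 tz 21.1
(84, 90) L 1.55 tx -28.5 ty 0.6 tz 32.1
(88, 80) L 1.38 tx -36.9 ty 0.6 tz 43.6
(88, 75) L 1.37 tx -38.8 ty 0.6 tz 49.5
(88, 71) L 1.35 tx -40.4 ty 0.6 tz 54.3
(88, 66) L 1.32 tx -42.3 ty 0.6 tz 60.4
(88, 60) L 1.26 tx -44.5 ty 0.6 tz 67.8
(84, 60) L 1.44 tx -40.4 ty 0.6 tz 67.7
(79, 60) L 1.7 tx -34.8 ty 0.6 tz 67.4
(77, 60) L 1.81 tx -32.4 ty 0.6 tz 67.1
```

jog_arm:
  commands:
    - [0,0,0,-5,0.5,5,0.1]
    - [0,0,0,-10,0.5,10.7,0.1]
    - [0,0,0,-20,0.5,21,0.1]
    - [0,0,0,-28.5,0.5,32,0.1]
    - [0,0,0,-37,0.5,43.5,0.1]
    - [0,0,0,-38.8,0.5,48,0.1]
    - [0,0,0,-38.8,0.5,48,0.1]
    - [0,0,0,-38.8,0.5,48,0.1]
    - [0,0,0,-38.8,0.5,48,0.1]
    - [0,0,0,-38.8,0.5,48,0.1]

```text
t: 4.05
eef_pos: [0.6239, 0.2865, 0.1023]
tcp_rot: [3.141, -0.001, -2.537]
wrist_force: [-4.6, 2.4, -0.9]
gripper_width: 0.0119
```

Run:
```python
from kin import *
np.set_printoptions(precision=2,suppress=True)
plan([(88,71),(88,66),(88,60)])
im=snap("wrist","w3")[:,:,::-1];im2=snap("scene","s3")[:,:,::-1]
a=cv2.resize(im[60:360,190:450],(520,600)); b=cv2.resize(im2[130:270,330:410],(280,490),interpolation=cv2.INTER_CUBIC)
c=np.zeros((600,800,3),np.uint8);c[:,:520]=a;c[:490,520:]=b;cv2.imwrite("pics/w3c.png",cv2.convertScaleAbs(c,alpha=1.3))
```

```text
tcp [102.85  -0.65 102.29] bar (array([ 1.41, -1.48]), array([87.13, 76.23])) F [-4.65  2.37 -0.86] w 0.011891378539565062
(88, 71) L 1.35 tx -2.9 ty 0.7 tz 6.3
(88, 66) L 1.32 tx -4.8 ty 0.7 tz 12.4
(88, 60) L 1.26 tx -7.0 ty 0.7 tz 19.8
```

View pics/w3c.png

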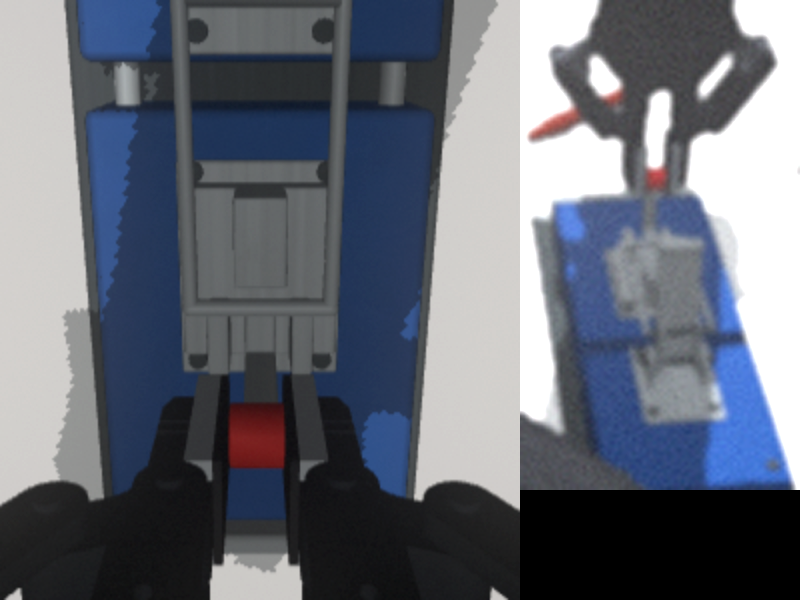

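Run:
```python
from kin import *
np.set_printoptions(precision=1,suppress=True)
i=info("w3")
def mx(col,row,z):
    p=atz(None,(190+(col+.5)/2-.5,60+(row+.5)/2-.5),z/1e3,i)*1e3;d=p[:2]-H;return np.array([c*d[0]+sn*d[1],-sn*d[0]+c*d[1]])
for n,p in dict(postback=(260,197,69),lipend=(260,287,69),lipcornerR=(286,287,69),railstart=(300,317,69),railR=(318,317,69),railend=(318,372,69),bar=(260,307,76),wireL=(189,307,76),wireR=(331,307,76),knob=(258,436,111)).items(): print(n,mx(*p))
```

```text
postback [60.  -0.3]
lipend [84.3 -0.2]
lipcornerR [84.3  6.7]
railstart [92.9 10.5]
railR [92.9 15.4]
railend [109.2  15.8]
bar [87.4 -0.3]
wireL [ 87.3 -18.6]
wireR [87.4 18. ]
knob [104.1  -1. ]
```

jog_arm:
  commands:
    - [0,0,0,-1.5,0.6,3,0.1]
    - [0,0,0,-3,0.6,5,0.1]
    - [0,0,0,-3.2,0.6,6.5,0.1]
    - [0,0,0,-3.6,0.6,7.5,0.1]
    - [0,0,0,-4,0.6,8.7,0.1]
    - [0,0,0,-4.2,0.6,10,0.1]
    - [0,0,0,-4.2,0.6,10,0.1]

```text
t: 4.85
eef_pos: [0.6282, 0.2898, 0.092]
tcp_rot: [-3.141, 0.0, -2.536]
wrist_force: [-4.1, 2.0, -0.4]
gripper_width: 0.0122
```

Run:
```python
from kin import *
np.set_printoptions(precision=2,suppress=True)
plan([(88.2,66),(88.2,63),(88.2,60),(84,60),(80,60),(78,60)])
```

```text
tcp [108.21  -0.36  92.04] bar (array([ 1.28, -1.44]), array([89.17, 67.72])) F [-4.12  1.97 -0.36] w 0.012161181016318178
(88.2, 66) L 1.31 tx 0.3 ty 0.4 tz 2.1
(88.2, 63) L 1.28 tx -0.8 ty 0.4 tz 5.8
(88.2, 60) L 1.25 tx -1.9 ty 0.4 tz 9.6
(84, 60) L 1.44 tx 2.4 ty 0.4 tz 9.5
(80, 60) L 1.64 tx 6.8 ty 0.4 tz 9.2
(78, 60) L 1.75 tx 9.2 ty 0.4 tz 9.0
```

Bar is below 71 with no load: it is in the mouth. Continue down.

jog_arm:
  commands:
    - [0,0,0,0.3,0,2,0.1]
    - [0,0,0,-0.2,0,4,0.1]
    - [0,0,0,-0.8,0,6,0.1]
    - [0,0,0,-1.3,0,7.5,0.1]
    - [0,0,0,-1.8,0,9,0.1]
    - [0,0,0,-1.8,0,9,0.1]

```text
t: 5.45
eef_pos: [0.6297, 0.2909, 0.0829]
tcp_rot: [-3.141, 0.0, -2.536]
wrist_force: [-0.6, 3.7, -0.1]
gripper_width: 0.012
```

Run:
```python
from kin import *
np.set_printoptions(precision=2,suppress=True)
plan([(88.2,60),(84,60),(82,60),(80,60),(78,60),(77,60)])
```

```text
tcp [110.09  -0.34  82.92] bar (array([ 1.25, -1.49]), array([88.35, 60.34])) F [-0.6   3.69 -0.06] w 0.01202378914603494
(88.2, 60) L 1.25 tx 0.0 ty 0.3 tz 0.4
(84, 60) L 1.44 tx 4.3 ty 0.3 tz 0.4
(82, 60) L 1.54 tx 6.5 ty 0.3 tz 0.3
(80, 60) L 1.64 tx 8.7 ty 0.3 tz 0.1
(78, 60) L 1.75 tx 11.1 ty 0.3 tz -0.1
(77, 60) L 1.81 tx 12.3 ty 0.3 tz -0.3
```

Bar is at slot depth, unloaded. Pull back under the hook, up to contact.

jog_arm:
  commands:
    - [0,0,0,2,0,0.4,0.1]
    - [0,0,0,4,0,0.4,0.1]
    - [0,0,0,5.5,0,0.3,0.1]
    - [0,0,0,7,0,0.2,0.1]
    - [0,0,0,8.5,0,0.1,0.1]
    - [0,0,0,9.5,0,0,0.1]
    - [0,0,0,9.5,0,0,0.1]

```text
t: 6.15
eef_pos: [0.6219, 0.2855, 0.0833]
tcp_rot: [-3.142, 0.001, -2.536]
wrist_force: [1.6, 4.9, 1.1]
gripper_width: 0.012
```

Run:
```python
from kin import *
np.set_printoptions(precision=2,suppress=True)
plan([(80,60),(79,60),(78,60),(77,60)]); s=r.get_state();f=s["wrist_force"];print("FX",f[0]*c+f[1]*sn)
```

```text
tcp [100.58  -0.28  83.34] bar (array([ 1.68, -1.9 ]), array([79.43, 60.36])) F [1.6  4.87 1.07] w 0.012035742282751755
(80, 60) L 1.64 tx -0.8 ty 0.3 tz 0.5
(79, 60) L 1.7 tx 0.4 ty 0.3 tz 0.4
(78, 60) L 1.75 tx 1.5 ty 0.3 tz 0.3
(77, 60) L 1.81 tx 2.8 ty 0.3 tz 0.1
FX 4.09139350742311
```

jog_arm:
  commands:
    - [0,0,0,1,0,0,0.1]
    - [0,0,0,1,0,0,0.1]
    - [0,0,0,1,0,0,0.4]
    - [0,0,0,1,0,0,0.4]
    - [0,0,0,1,0,0,0.4]
    - [0,0,0,1,0,-25,0.4]
    - [0,0,0,1,0,-60,0.4]
    - [0,0,0,1,0,-80,0.4]
    - [0,0,0,1,0,-80,0.4]

```text
t: 7.05
eef_pos: [0.6228, 0.2849, 0.1667]
tcp_rot: [-3.139, 0.005, -2.537]
wrist_force: [1.0, -0.2, -0.0]
gripper_width: 0.0342
```

Run:
```python
from kin import *
np.set_printoptions(precision=2,suppress=True)
print(tcp(),r.get_state()["gripper_width"])
im=snap("wrist","w4")[:,:,::-1];im2=snap("scene","s4")[:,:,::-1]
a=cv2.resize(im[0:300,190:450],(520,600)); b=cv2.resize(im2[130:270,330:410],(280,490),interpolation=cv2.INTER_CUBIC)
cc=np.zeros((600,800,3),np.uint8);cc[:,:520]=a;cc[:490,520:]=b;cv2.imwrite("pics/w4c.png",cv2.convertScaleAbs(cc,alpha=1.3))
t=tcp()
for L in [1.68,1.75,1.9,2.1,2.3,2.5,2.7,2.85,2.95,3.05,3.14]:
    C=np.array([50*np.cos(L)+2*np.sin(L)+11,60+50*np.sin(L)-2*np.cos(L)]);print(L,"TCP",C)
```

```text
[101.    -1.32 166.73] 0.034186191921027745
1.68 TCP [  7.54 109.92]
1.75 TCP [  4.06 109.56]
1.9 TCP [ -3.27 107.96]
2.1 TCP [-12.52 104.17]
2.3 TCP [-20.82  98.62]
2.5 TCP [-27.86  91.53]
2.7 TCP [-33.35  83.18]
2.85 TCP [-36.31  76.29]
2.95 TCP [-37.7   71.48]
3.05 TCP [-38.61  66.56]
3.14 TCP [-39.    62.08]
```

View pics/w4c.png

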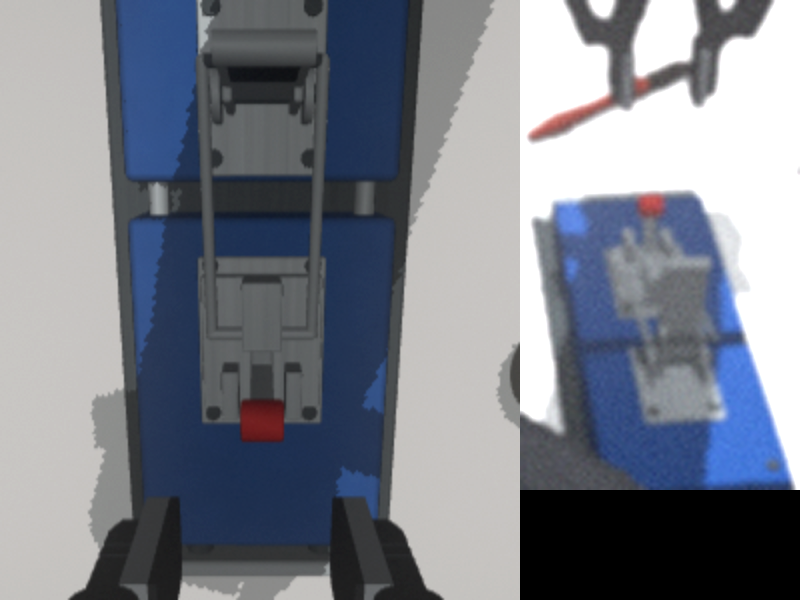

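jog_arm:
  commands:
    - [0,0,0,30,1,0,0]
    - [0,0,0,61,1,0,0]
    - [0,0,0,61,1,0,0]
    - [0,0,0,61,1,20,0]
    - [0,0,0,61,1,45,0]
    - [0,0,0,61,1,57,0]
    - [0,0,0,61,1,57,0]
    - [0,0,0,61,1,57,0]

```text
t: 7.95
eef_pos: [0.5701, 0.251, 0.1058]
tcp_rot: [3.141, -0.001, -2.536]
wrist_force: [0.3, 0.2, -0.1]
gripper_width: 0.0
```

Run:
```python
from kin import *
np.set_printoptions(precision=2,suppress=True)
print(tcp(),r.get_state()["gripper_width"],r.get_state()["wrist_force"])
i=info("w4")
def mx(col,row,z):
    p=atz(None,(190+(col+.5)/2-.5,(row+.5)/2-.5),z/1e3,i)*1e3;d=p[:2]-H;return np.array([c*d[0]+sn*d[1],-sn*d[0]+c*d[1]])
print("tip",mx(262,47,129.5),"knob",mx(262,421,93),"lipend",mx(262,350,69),"back",mx(262,280,69))
```

```text
[ 38.36   0.9  105.8 ] 1.01376954107288e-05 [ 0.33  0.25 -0.08]
tip [-4.45 -0.56] knob [101.73  -0.2 ] lipend [83.91 -0.06] back [59.18 -0.09]
```

jog_arm:
  commands:
    - [0,0,0,10,-0.5,-4,0]
    - [0,0,0,18,-0.5,-4,0]
    - [0,0,0,22,-0.5,-4,0]
    - [0,0,0,25,-0.5,-4,0]
    - [0,0,0,28,-0.5,-4,0]
    - [0,0,0,30,-0.5,-4,0]
    - [0,0,0,32,-0.5,-4,0]
    - [0,0,0,32,-0.5,-4,0]

```text
t: 8.75
eef_pos: [0.5447, 0.2326, 0.1105]
tcp_rot: [-3.141, 0.002, -2.536]
wrist_force: [3.7, 2.9, 0.9]
gripper_width: -0.0004
```

```bash
cat > st.py <<'E'
from kin import *
np.set_printoptions(precision=2,suppress=True)
s=r.get_state();f=s["wrist_force"];t=tcp();print(t,"F XYZ",f[0]*c+f[1]*sn,-f[0]*sn+f[1]*c,f[2])
for L in [1.7,1.75,1.8,1.85,1.9,2,2.1,2.2,2.3,2.4,2.5,2.6,2.7,2.8,2.85,2.9,2.95,3.0,3.05,3.1]:
    C=np.array([50*np.cos(L)+2*np.sin(L)+11,60+50*np.sin(L)-2*np.cos(L)]);print(L,"tx %.1f tz %.1f"%(t[0]-C[0],t[2]-C[1]))
E
python3 st.py
```

```text
[  7.01   0.3  110.47] F XYZ 4.7524704120002434 0.28542252397102974 0.90937781256024
1.7 tx 0.5 tz 0.6
1.75 tx 3.0 tz 0.9
1.8 tx 5.4 tz 1.3
1.85 tx 7.9 tz 1.9
1.9 tx 10.3 tz 2.5
2 tx 15.0 tz 4.2
2.1 tx 19.5 tz 6.3
2.2 tx 23.8 tz 8.9
2.3 tx 27.8 tz 11.9
2.4 tx 31.5 tz 15.2
2.5 tx 34.9 tz 18.9
2.6 tx 37.8 tz 23.0
2.7 tx 40.4 tz 27.3
2.8 tx 42.5 tz 31.8
2.85 tx 43.3 tz 34.2
2.9 tx 44.1 tz 36.6
2.95 tx 44.7 tz 39.0
3.0 tx 45.2 tz 41.4
3.05 tx 45.6 tz 43.9
3.1 tx 45.9 tz 46.4
```

jog_arm:
  commands:
    - [0,0,0,1.5,0,0.7,0]
    - [0,0,0,3,0,0.9,0]
    - [0,0,0,4.5,0,1.1,0]
    - [0,0,0,6,0,1.4,0]
    - [0,0,0,7.9,0,1.9,0]
    - [0,0,0,9,0,2.2,0]
    - [0,0,0,10.3,0,2.5,0]
    - [0,0,0,10.3,0,2.5,0]

```text
t: 9.55
eef_pos: [0.5355, 0.2263, 0.1079]
tcp_rot: [-3.141, 0.0, -2.537]
wrist_force: [2.8, 2.4, 5.7]
gripper_width: -0.0001
```

```bash
python3 st.py
```

```text
[ -4.15   0.27 107.87] F XYZ 3.7181324247319942 0.36512898694321816 5.671641300656382
1.7 tx -10.7 tz -2.0
1.75 tx -8.2 tz -1.7
1.8 tx -5.7 tz -1.3
1.85 tx -3.3 tz -0.7
1.9 tx -0.9 tz -0.1
2 tx 3.8 tz 1.6
2.1 tx 8.4 tz 3.7
2.2 tx 12.7 tz 6.3
2.3 tx 16.7 tz 9.3
2.4 tx 20.4 tz 12.6
2.5 tx 23.7 tz 16.3
2.6 tx 26.7 tz 20.4
2.7 tx 29.2 tz 24.7
2.8 tx 31.3 tz 29.2
2.85 tx 32.2 tz 31.6
2.9 tx 32.9 tz 34.0
2.95 tx 33.6 tz 36.4
3.0 tx 34.1 tz 38.8
3.05 tx 34.5 tz 41.3
3.1 tx 34.7 tz 43.8
```

jog_arm:
  commands:
    - [0,0,0,2,0,0.8,0]
    - [0,0,0,3.8,0,1.6,0]
    - [0,0,0,6,0,2.6,0]
    - [0,0,0,8.4,0,3.7,0]
    - [0,0,0,10.5,0,5,0]
    - [0,0,0,12.7,0,6.3,0]
    - [0,0,0,14.7,0,7.8,0]
    - [0,0,0,16.7,0,9.3,0]
    - [0,0,0,16.7,0,9.3,0]

```text
t: 10.45
eef_pos: [0.5207, 0.216, 0.0979]
tcp_rot: [-3.141, -0.003, -2.537]
wrist_force: [0.8, -0.1, 4.2]
gripper_width: 0.0
```

```bash
python3 st.py | grep -v "^[1]"
```

```text
[-22.22   0.32  97.93] F XYZ 0.6359051508752585 -0.527051037353861 4.186118863251242
2 tx -14.2 tz -8.4
2.1 tx -9.7 tz -6.2
2.2 tx -5.4 tz -3.7
2.3 tx -1.4 tz -0.7
2.4 tx 2.3 tz 2.7
2.5 tx 5.6 tz 6.4
2.6 tx 8.6 tz 10.4
2.7 tx 11.1 tz 14.8
2.8 tx 13.2 tz 19.3
2.85 tx 14.1 tz 21.6
2.9 tx 14.9 tz 24.0
2.95 tx 15.5 tz 26.4
3.0 tx 16.0 tz 28.9
3.05 tx 16.4 tz 31.4
3.1 tx 16.7 tz 33.9
```

jog_arm:
  commands:
    - [0,0,0,2.3,0,2.7,0]
    - [0,0,0,4,0,4.5,0]
    - [0,0,0,5.6,0,6.4,0]
    - [0,0,0,7.1,0,8.4,0]
    - [0,0,0,8.6,0,10.4,0]
    - [0,0,0,9.8,0,12.6,0]
    - [0,0,0,11.1,0,14.8,0]
    - [0,0,0,12.2,0,17,0]
    - [0,0,0,13.2,0,19.3,0]
    - [0,0,0,14.1,0,21.6,0]

```text
t: 11.45
eef_pos: [0.5096, 0.2088, 0.0761]
tcp_rot: [3.141, -0.001, -2.536]
wrist_force: [-1.1, -0.8, 2.2]
gripper_width: 0.0001
```

```bash
python3 st.py | grep -v "^[1]"
```

```text
[-35.35   0.74  76.15] F XYZ -1.330867142931473 -0.051143297052383296 2.186850116014877
2 tx -27.4 tz -30.2
2.1 tx -22.8 tz -28.0
2.2 tx -18.5 tz -25.5
2.3 tx -14.5 tz -22.5
2.4 tx -10.8 tz -19.1
2.5 tx -7.5 tz -15.4
2.6 tx -4.5 tz -11.3
2.7 tx -2.0 tz -7.0
2.8 tx 0.1 tz -2.5
2.85 tx 1.0 tz -0.1
2.9 tx 1.7 tz 2.2
2.95 tx 2.4 tz 4.7
3.0 tx 2.9 tz 7.1
3.05 tx 3.3 tz 9.6
3.1 tx 3.5 tz 12.1
```

jog_arm:
  commands:
    - [0,0,0,1.7,0,2.2,0]
    - [0,0,0,2.1,0,3.5,0]
    - [0,0,0,2.4,0,4.7,0]
    - [0,0,0,2.7,0,6,0]
    - [0,0,0,2.9,0,7.2,0]
    - [0,0,0,3,0,8,0]
    - [0,0,0,3,0,8,0]
    - [0,0,0,3,0,8,0]

```text
t: 12.25
eef_pos: [0.5077, 0.2072, 0.0686]
tcp_rot: [-3.142, -0.0, -2.536]
wrist_force: [-0.8, 0.4, -0.3]
gripper_width: -0.0003
```

```bash
python3 st.py | head -1
```

```text
[-37.88   0.5   68.64] F XYZ -0.41195324756802115 0.7864924587087136 -0.30273445235852237
```

jog_arm:
  commands:
    - [0,0,0,0,0,-30,0]
    - [0,0,0,0,0,-70,0]
    - [0,0,0,-40,0,-120,0]
    - [0,0,0,-80,0,-150,0]
    - [0,0,0,-80,0,-150,0]
    - [0,0,0,-80,0,-150,0]
    - [0,0,0,-80,0,-150,0]
    - [0,0,0,-80,0,-150,0]

```text
t: 13.05
eef_pos: [0.5718, 0.252, 0.2171]
tcp_rot: [3.141, -0.003, -2.537]
wrist_force: [-0.0, 0.4, -0.5]
gripper_width: 0.0001
```

Run:
```python
from kin import *
np.set_printoptions(precision=2,suppress=True)
print(tcp(),r.get_state()["wrist_force"])
im=snap("wrist","w5")[:,:,::-1];im2=snap("scene","s5")[:,:,::-1];im3=snap("top","t5")[:,:,::-1]
a=cv2.resize(im[0:300,190:450],(520,600)); b=cv2.resize(im2[150:290,330:410],(280,490),interpolation=cv2.INTER_CUBIC)
cc=np.zeros((600,800,3),np.uint8);cc[:,:520]=a;cc[:490,520:]=b;cc[490:,520:]=cv2.resize(im3[100:300,240:500],(280,215))[:110];cv2.imwrite("pics/w5c.png",cv2.convertScaleAbs(cc,alpha=1.3))
```

```text
[ 40.3    0.71 217.07] [-0.01  0.38 -0.46]
```

View pics/w5c.png

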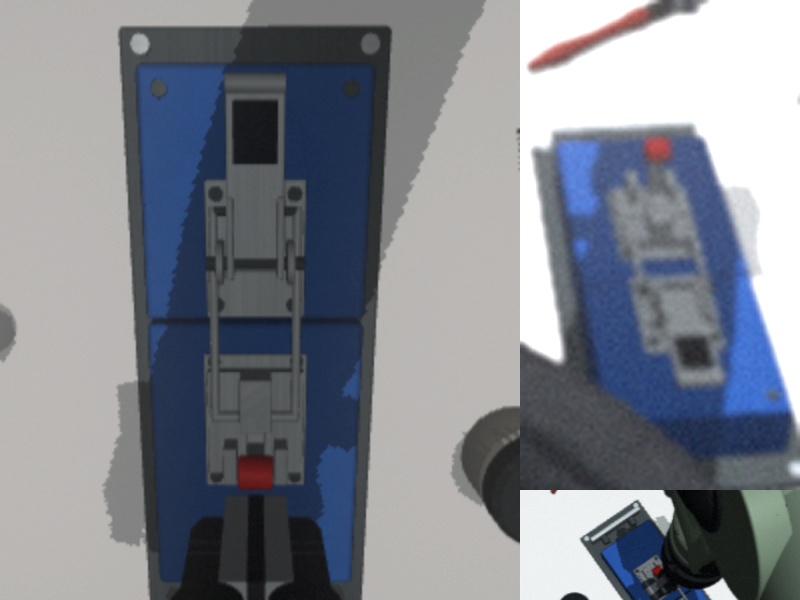

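Run:
```python
from kin import *
np.set_printoptions(precision=1,suppress=True)
i=info("w5")
def mx(col,row,z):
    p=atz(None,(190+(col+.5)/2-.5,(row+.5)/2-.5),z/1e3,i)*1e3;d=p[:2]-H;return np.array([c*d[0]+sn*d[1],-sn*d[0]+c*d[1]])
print("tip",mx(255,84,62),"lipback",mx(255,380,69),"lipend",mx(255,432,69))
r.hand_in()
```

```text
tip [-70.3   0. ] lipback [48.5 -0.2] lipend [72.6 -0.2]
the job is handed in; nothing more can be done
```

I hooked the latch, closed it and handed the job in at about 13 s on the robot clock. No check failed, but the hand-in reports no verdict.

**Hooking:** I gripped the red knob and located the keeper from the wrist pictures (s ≈ 80 mm). The bar went down into the slot mouth with no load. I then pulled it back under the hook until it met the post with about 4 N, and released it. A picture showed the bar under the lip.

**Closing:** I pushed the lever with the shut fingers 50 mm from the hinge, and no force reading taken between moves was above about 7 N. Past roughly 2.9 rad it went over on its own: the push force dropped to zero with the fingers still above it.

**Last checks from the final picture:**
- **Lever:** it lies flat, with its tip at x ≈ -70 mm as expected. The exact angle was not measured; it follows from the tip position and the zero force.
- **Keeper:** its lip end moved from about 84 to 72.6 mm, so the loose half is drawn in about 11 mm.
- **Bar:** it is still under the hook. Its height under 64 mm was not measured directly.
- **Robot:** it is clear above the latch, with the wrist force near zero.
- **Bystanders:** I felt no contact with any of them. I did not re-measure their positions, and only the jar and part of another showed in the last view.

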